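Load a steaming cassette through the steamer's sprung flap

ROBOT

A 6-joint arm with a two-finger parallel gripper is mounted at the origin on the work surface. World frame = base frame: x ahead of the robot, y to its left, z up, the work surface at z = 0. Lengths are in m, angles in degrees, forces in N, time in s.
With the tool pointing down it reaches from about 0.25 to 0.725 m from the base axis. Payload 9.7 kg.
Tool frame: the origin (TCP) lies at the centre of the arm's flange, where the gripper is bolted on; the fingertips stand bot.tips_ahead ahead of it and the grasp point (between the pads) lies 155 mm ahead of it (bot.tips_ahead is the distance from the TCP to the fingertips, in m); z points along the fingers, y is the line along which they close (so a half turn about z gives the same grasp; the last joint's range is limited). The gripper opens to 85 mm and grips with 20 to 120 N. Pads are 22 mm wide; open, the fingers measure 114 mm over their backs; the gripper's body (76 mm by 85 mm) begins 54 mm behind the grasp point. The pads swing forward as they close: fully open they stand 13 mm farther back than shut.
Start: joints at [65.203, 4.979, 10.078, 95.1, 0, 90], TCP at [0.231, 0.499, 0.405] pointing down, gripper open.
Joint ranges: [-179.16, 179.16], [-48.56, 103.87], [-65.8, 70.77], [-126.05, 130.52], [-82.76, 87.17], [-180, 180]. Speed limits (degrees/s): [127.2, 127.2, 147.25, 180, 180, 180].

INTERFACE

Orientations are given as [roll, pitch, yaw] about the fixed x, y, z axes, in that order (R = Rz(yaw) Ry(pitch) Rx(roll)).
In Python, from workcell import bot gives the robot as it stands.
- The arm moves only by the tool drive_tool, never from a script. Its argument "plan" is a list of rows, each an object of numbers: "dx", "dy", "dz": the shift along the tool's x, y, z in m; "roll": the turn about the tool's z in rad; "hand": the finger opening in m, from 0 to 0.0854. In form: [{"dx": .., "dy": .., "dz": .., "roll": .., "hand": ..}, ...]. A call has 1 to 20 rows; each row is the pose to reach, as a shift and turn from the pose commanded when the call began, along the tool's axes at that moment; what a row does not reach only later rows make up. A row lasts 1/12 s, in which the tool goes at most 41.7 mm and 7.16 degrees, less where a joint would pass 70% of its speed; a pose out of reach is approached as far as the arm can. A call with a gripper value outside its range is refused whole. The fingers move at their own pace and stop on an object; "force" is the grip in N (left out, the last holds). Time passes only in rows, so rows that repeat a pose let the fingers close. It gives the time, the measured TCP pose, the force and the opening at its end, in the units of the state.
- bot.get_obs(): the state, without advancing time (a new reading comes with each control period).
- bot.camera(name): name is "scene" or "side" or "wrist"; returns a dict with "frame" (400x640x3 uint8, red, green, blue), "z_map" (400x640 float32, m along the optical axis (not along the pixel's ray), 0 where there is no reading), "mtx" (3x3 intrinsics, pixels), "R" (3x3) and "t" (3): a world point X has camera coordinates R X + t. Camera axes: x right, y down, z forward; pixel columns grow to the right and rows downward; lengths in m; the calibration is good to about 2 mm. A picture is of the moment at which its call begins.
- bot.job_done(): hands the job in, once; it reports no verdict.
The state is a dict: "time": time; "q": joint angles; "qd": joint speeds; "joint_efforts": joint torques, N m; "ee_pos": TCP position; "tcp_rot": TCP orientation; "wrist_force": force on the tool from outside, world axes, zero at the start; "torque": the same for the moment, N m; "opening": finger opening in m.
Only numpy, scipy, OpenCV 4.12 (cv2) and the standard library are available. Lean on these libraries where they do the work, as an engineer would, in place of code of your own. Each camera call takes 0.05 s, during which the arm holds its last target. There are 200 camera calls.

TASK

Put the steel cassette on the steamer's loading deck and push it, round end first, through the sprung flap into the lane until it firmly presses in the cushioned backstop a few millimetres; stop there, do not ram the cushion to the end of its travel and do not jam the cassette hard in the mouth or lane. Then take the hand away so that the flap is shut behind the cassette, which stays lying flat inside. Leave the bowls, cruet and spoon rest where they are.

Things in the scene. Friction and masses are not known exactly. Their poses are not given: they have to be found in the camera images.
- steamer: Low rectangular steel tamale steamer, lid off, fixed to the counter. Origin on the counter under the middle of the lane's mouth; x axis = loading direction, z up. All steamer x, y below are in this frame, in mm. Base block x -130 to +245, 160 wide; its flat top, 50 high, is the deck: open for loading from x -130 to -35, then the lane.
- mouth (a point): Middle of the mouth at deck height, 50 above the steamer's origin, axes as the steamer's. Flared guides 36 high before it narrow from 94 apart at x -35 to 66 apart at x -5. Inside, walls 42 high: inner face at y -33 on one side, on the other at y +42 up to x 100 (room for the open flap), then +34.
- slot (a point): Middle of the long open slot above the lane, at steamer x 117, 96 above the counter. Two lips, 92 to 96 above the counter, overhang the lane from x -5 to 240 and leave this slot 48 wide (y -24 to +24), through which closed fingers pointing down can follow the cassette. The cassette cannot pass it lying flat.
- flap (a joint): Sprung flap, 70 wide, 36 high, 3 thick, on an upright hinge at steamer x 6, y +38. 0 = shut across the lane; opens to 1.6 rad by swinging into the lane (+x) against the +y wall. Spring 0.1 (shut) to 0.18 N m (open): 3 to 6 N of push on the cassette. Its swing reaches x 77; it shuts by itself in about 0.5 s once nothing holds it.
- cushion (a joint): Rubber-faced cushion plate, 56 wide, of the backstop that ends the lane: travel in m along +x, 0 at rest, 0.009 fully in. Its resting face is somewhere from steamer x 185 to 210, not reported: feel or see it. Gives at 5 N; 8 N at 0.002, 12.5 N at 0.005, 15.5 N at 0.007, plus 2 to 5 N of cassette friction. Slowly returns when let go. Above 0.0075 is ramming.
- cassette: Closed steel steaming cassette, loose, about 0.35 kg, 100 long, 60 wide, 36 high, top flat with dark slits. Origin in the middle of its underside; x axis along its length towards the round end: flat tail at x -50, straight sides to x +20, then a half-round nose (radius 30) to x +50. z up.
- nose (a point): Foremost point of the cassette's round end, 50 ahead of the cassette's origin and 18 above its underside.
- bowls: Stack of blue plastic bowls, 140 across, 88 high, origin at its underside's centre. Leave alone.
- cruet: Glass cruet with steel twist cap, 64 across, 123 high, origin at its underside's centre. Leave alone.
- spoon_rest: White ceramic spoon rest, 120 across, 18 high, origin at its underside's centre. Leave alone.
There are look-alikes about, which are no part of the job. Several things look just like the cassette: the one meant starts farthest to the robot's left.

How it is judged:
By the outcome, as a careful person would: the job done as asked, in the order asked, and still so for the second after the job is handed in, with the robot touching nothing.
It also fails if it takes over 69 s, if anything falls off the work surface, if the arm or the gripper's body presses on something with over 40 N, if the wrist force passes 120 N, or if a joint passes its speed limit or range.

## Working session

There is one attempt and no reset: what is moved stays moved. The work goes in short steps, Python scripts to look and compute and a tool call to move; the robot and the scene stay as the last step left them, time stands still between calls to the robot, and variables do not carry over. Pictures are saved under pics/ and viewed, on a budget of 10 in all, crops included, one or two more only if the job needs it, and the job is handed in when it is done.

Besides the shell and the picture viewer there is one more tool, called by a JSON object that holds its "name" and its "arguments", one argument or row to a line. drive_tool: Moves the arm, as the interface text tells. Its arguments: {"type":"object","properties":{"plan":{"type":"array","items":{"type":"object","properties":{"dx":{"type":"number"},"dy":{"type":"number"},"dz":{"type":"number"},"roll":{"type":"number"},"hand":{"type":"number"}}}},"force":{"type":"number"}},"required":["plan"]}

```bash
mkdir -p pics
cat > h.py <<'E'
from workcell import bot
import numpy as np, cv2
def snap(n,f):
    c=bot.camera(n); np.savez(''+f+'.npz',**c)
    cv2.imwrite(f'pics/{f}.png',c['frame'][:,:,::-1]); return c
def ld(f): return dict(np.load(''+f+'.npz'))
def P(c,u,v,z=None):
    """world point at pixel, from depth, or intersected with plane z"""
    r=np.linalg.inv(c['mtx'])@[u,v,1]
    R,t=c['R'],c['t']
    if z is None:
        d=c['z_map'][int(v),int(u)]; return R.T@(r*d-t)
    o=-R.T@t; w=R.T@r; return o+w*(z-o[2])/w[2]
def pj(c,X):
    q=c['mtx']@(c['R']@np.asarray(X)+c['t']); return q[:2]/q[2]
E
python3 - <<'E'
from h import *
a=snap('scene','s0');b=snap('side','d0')
print(bot.get_obs(),bot.tips_ahead)
for c in(a,b): print(c['mtx'],-c['R'].T@c['t'],c['R'])
E
```

```text
{'time': 0.1, 'q': array([ 6.52009827e+01,  5.00795394e+00,  1.00398422e+01,  9.50991958e+01,
       -4.76750251e-04,  9.00010520e+01]), 'qd': array([-0.06682616, -0.0984994 ,  0.1898154 ,  0.01952813,  0.10045645,
        0.02868228]), 'joint_efforts': array([-2.29361804e-04, -5.21560907e+01,  4.65654409e+01,  1.59957202e-02,
       -4.40951067e-05, -1.36285624e-05]), 'ee_pos': array([0.23069337, 0.49928648, 0.40406139]), 'tcp_rot': array([-1.79932692e+02,  4.77985718e-04,  1.55199931e+02]), 'wrist_force': array([0.31433878, 0.23741083, 0.51147429]), 'torque': array([ 0.00157232, -0.04195852, -0.03035232]), 'opening': 0.08512285960314137} 0.1734
[[387.05899437   0.         325.83248342]
 [  0.         387.05899437 196.72730189]
 [  0.           0.           1.        ]] [1.83235173 0.14727947 0.90534571] [[-0.18769856  0.98196811  0.02253627]
 [ 0.52121421  0.11902243 -0.84508544]
 [-0.83252928 -0.14687509 -0.53415607]]
[[395.24300819   0.         322.68011914]
 [  0.         395.24300819 194.15013445]
 [  0.           0.           1.        ]] [-0.04393972 -0.87899002  0.96645849] [[ 0.80068769 -0.59905549 -0.00563348]
 [-0.40427734 -0.53336308 -0.74302332]
 [ 0.44210751  0.59720712 -0.66924182]]
```

View pics/s0.png

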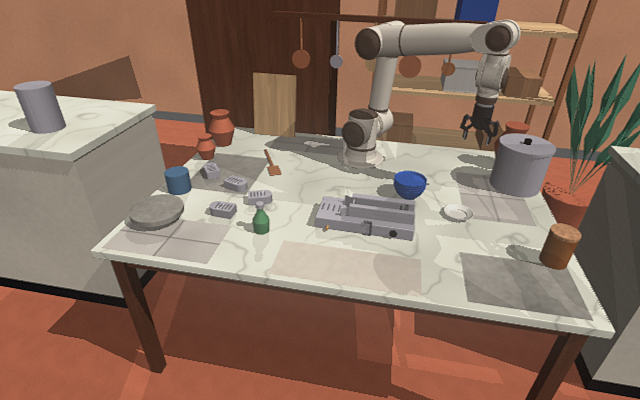

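View pics/d0.png

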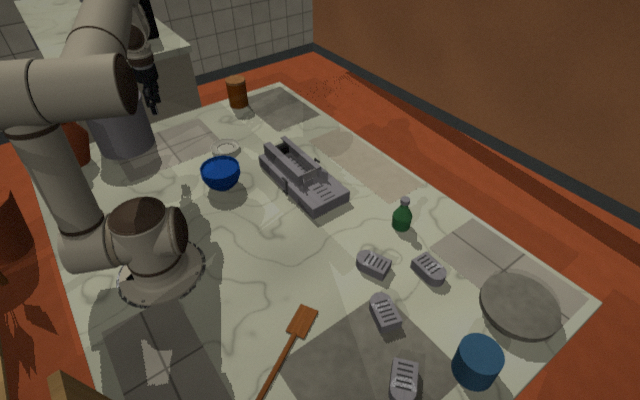

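Run:
```python
from h import *
a=ld('s0');b=ld('d0')
for p in [(210,170),(236,183),(258,197),(223,209)]: print('scene',p,P(a,*p).round(3))
for p in [(374,263),(429,267),(385,310),(403,375)]: print('side',p,P(b,*p).round(3))
for p in [(410,180),(458,212),(261,222)]: print('obst',p,P(a,*p).round(3))
A=cv2.resize(a['frame'][180:245,190:430],None,fx=3.33,fy=3.33,interpolation=2)
B=cv2.resize(b['frame'][130:290,240:460],None,fx=2.3,fy=2.3,interpolation=2)
im=np.zeros((A.shape[0]+B.shape[0],800,3),np.uint8);im[:A.shape[0],:A.shape[1]]=A[:,:800];im[A.shape[0]:,:B.shape[1]]=B
print(im.shape,A.shape);cv2.imwrite('pics/c1.png',im[:,:,::-1])
```

```text
scene (210, 170) [ 0.367 -0.663  0.035]
scene (236, 183) [ 0.452 -0.501  0.034]
scene (258, 197) [ 0.544 -0.367  0.037]
scene (223, 209) [ 0.662 -0.47   0.04 ]
side (374, 263) [ 0.51  -0.382  0.035]
side (429, 267) [ 0.628 -0.49   0.035]
side (385, 310) [ 0.428 -0.516  0.036]
side (403, 375) [ 0.343 -0.666  0.035]
obst (410, 180) [0.327 0.251 0.077]
obst (458, 212) [0.424 0.458 0.006]
obst (261, 222) [ 0.736 -0.287  0.058]
(584, 800, 3) (216, 799, 3)
```

View pics/c1.png

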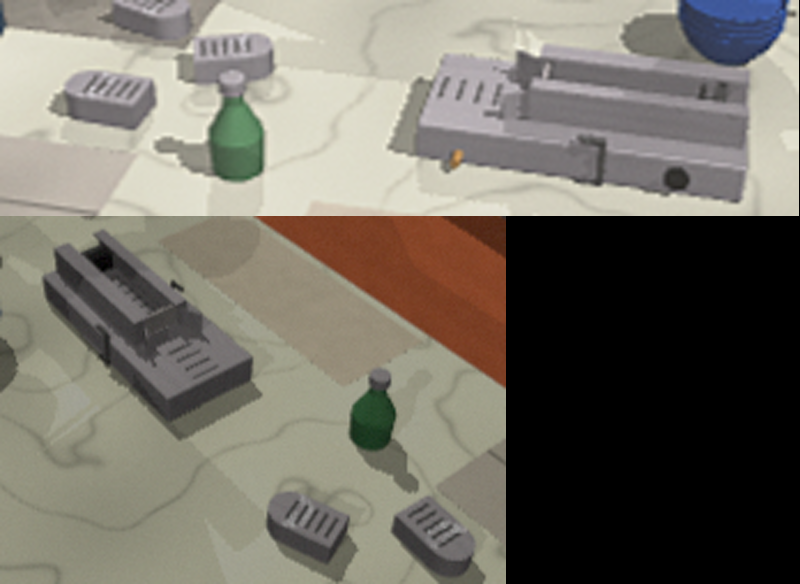

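```bash
cat >> h.py <<'E'
def cloud(c):
    v,u=np.mgrid[:400,:640]; d=c['z_map'].ravel()
    r=np.linalg.inv(c['mtx'])@np.stack([u.ravel(),v.ravel(),np.ones(d.size)])
    X=(c['R'].T@(r*d-c['t'][:,None])).T; return X[d>0]
def box(X,lo,hi): return X[np.all((X>lo)&(X<hi),1)]
E
python3 - <<'E'
from h import *
for f in('s0','d0'):
    X=cloud(ld(f))
    T=box(X,[.3,-.5,-.02],[.65,-.3,.03]); T0=T[np.abs(T[:,2])<.01]; print(f,'table z',np.median(T0[:,2]))
    C=box(X,[.42,-.45,.029],[.62,-.3,.05])
    print(f,'cass',len(C),np.median(C[:,2]),C[:,:2].min(0),C[:,:2].max(0),cv2.minAreaRect((C[:,:2]*1000).astype(np.float32)))
    S=box(X,[.4,-.2,.044],[.85,.35,.056]); 
    print('deck',len(S),np.median(S[:,2]),cv2.minAreaRect((S[:,:2]*1000).astype(np.float32)))
    S=box(X,[.4,-.2,.02],[.85,.35,.12]); 
    print('all',len(S),cv2.minAreaRect((S[:,:2]*1000).astype(np.float32)))
    S=box(X,[.4,-.2,.088],[.85,.35,.105]); 
    print('lips',len(S),np.median(S[:,2]),cv2.minAreaRect((S[:,:2]*1000).astype(np.float32)))
# top-down height map, 1mm/px, both cameras: x world down, y right
H=np.zeros((260,450))
for f in('s0','d0'):
    X=box(cloud(ld(f)),[.48,-.15,.0],[.74,.3,.12])
    i=((X[:,0]-.48)*1000).astype(int);j=((X[:,1]+.15)*1000).astype(int); np.maximum.at(H,(i,j),X[:,2])
H=cv2.dilate(H,np.ones((3,3)))
im=cv2.applyColorMap((H/.12*255).astype(np.uint8),cv2.COLORMAP_JET)
cv2.imwrite('pics/h1.png',cv2.resize(im,None,fx=1.7,fy=1.7,interpolation=0))
E
```

```text
s0 table z 3.151190880726726e-05
s0 cass 205 0.03586816837551225 [ 0.46940097 -0.44902727] [ 0.61882556 -0.32360852] ((537.5531005859375, -398.9822692871094), (73.03196716308594, 171.92666625976562), 38.89090347290039)
deck 1169 0.05041995309861404 ((574.639892578125, 83.76811218261719), (373.6648254394531, 166.43153381347656), 88.93732452392578)
all 3253 ((582.6060180664062, 83.64656066894531), (373.8832702636719, 182.95555114746094), 89.05758666992188)
lips 643 0.09580547775528536 ((571.4984130859375, 135.4478759765625), (260.7303466796875, 109.97801208496094), 88.5971908569336)
d0 table z -0.000833776493979116
d0 cass 566 0.03494000218316007 [ 0.47445478 -0.44878143] [ 0.61919347 -0.32013456] ((535.4930419921875, -402.22540283203125), (79.38056945800781, 175.60641479492188), 39.1343879699707)
deck 1730 0.04912778822308383 ((569.3221435546875, 82.66315460205078), (376.0977783203125, 165.53863525390625), 88.51569366455078)
all 3452 ((569.1237182617188, 82.40800476074219), (378.5157775878906, 167.54693603515625), 88.3931655883789)
lips 634 0.09495702045469465 ((567.4530029296875, 144.13626098632812), (254.46546936035156, 101.31440734863281), 89.10237884521484)
```

View pics/h1.png

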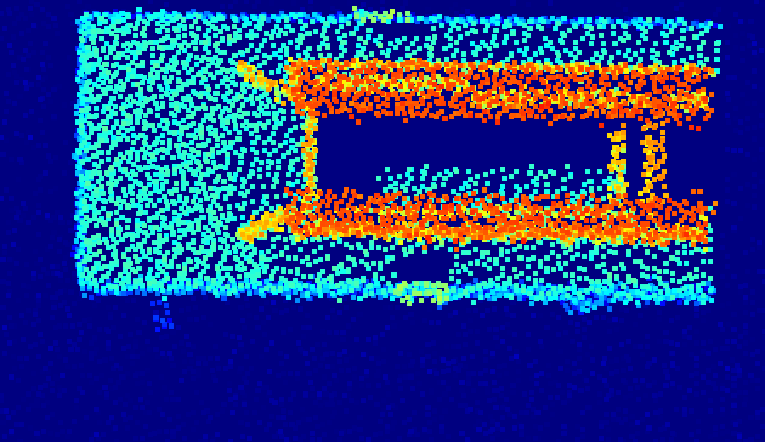

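Run:
```python
from h import *
for f in('s0','d0'):
    X=cloud(ld(f)); C=box(X,[.42,-.45,.030],[.62,-.3,.042])
    C=C[np.linalg.norm(C[:,:2]-[.525,-.373],axis=1)<.072]
    c,(w,h),a=cv2.minAreaRect((C[:,:2]*1000).astype(np.float32)); print(f,len(C),np.median(C[:,2]),c,w,h,a)
    R=np.deg2rad(a); D=(C[:,:2]*1000-c)@np.array([[np.cos(R),-np.sin(R)],[np.sin(R),np.cos(R)]])
    if w<h: D=D[:,::-1]
    for lo in range(-50,50,10):
        s=D[(D[:,0]>=lo)&(D[:,0]<lo+10)]; print(lo,len(s),s[:,1].min().round() if len(s) else '',s[:,1].max().round() if len(s) else '')
```

```text
s0 195 0.035887398581053796 (514.12451171875, -370.9339294433594) 71.7815933227539 98.68655395507812 23.156299591064453
-50 22 -24.0 36.0
-40 21 -26.0 29.0
-30 20 -31.0 32.0
-20 21 -30.0 29.0
-10 21 -31.0 35.0
0 21 -36.0 36.0
10 19 -23.0 31.0
20 20 -24.0 31.0
30 19 -20.0 28.0
40 11 -30.0 16.0
d0 544 0.03498801526905666 (513.645751953125, -369.4610595703125) 64.57841491699219 100.98139953613281 19.918289184570312
-50 62 -32.0 29.0
-40 56 -32.0 29.0
-30 61 -32.0 30.0
-20 61 -31.0 32.0
-10 56 -32.0 30.0
0 57 -32.0 29.0
10 58 -32.0 30.0
20 51 -32.0 28.0
30 48 -30.0 25.0
40 26 -23.0 20.0
```

{"name": "drive_tool", "arguments": {
  "plan": [
    {"dx": -0.621, "dy": -0.67, "dz": 0.045, "roll": 0.789, "hand": 0.085},
    {"dx": -0.621, "dy": -0.67, "dz": 0.045, "roll": 0.789, "hand": 0.085},
    {"dx": -0.621, "dy": -0.67, "dz": 0.045, "roll": 0.789, "hand": 0.085},
    {"dx": -0.621, "dy": -0.67, "dz": 0.045, "roll": 0.789, "hand": 0.085},
    {"dx": -0.621, "dy": -0.67, "dz": 0.045, "roll": 0.789, "hand": 0.085},
    {"dx": -0.621, "dy": -0.67, "dz": 0.045, "roll": 0.789, "hand": 0.085},
    {"dx": -0.621, "dy": -0.67, "dz": 0.045, "roll": 0.789, "hand": 0.085},
    {"dx": -0.621, "dy": -0.67, "dz": 0.045, "roll": 0.789, "hand": 0.085},
    {"dx": -0.621, "dy": -0.67, "dz": 0.045, "roll": 0.789, "hand": 0.085},
    {"dx": -0.621, "dy": -0.67, "dz": 0.045, "roll": 0.789, "hand": 0.085},
    {"dx": -0.621, "dy": -0.67, "dz": 0.045, "roll": 0.789, "hand": 0.085},
    {"dx": -0.621, "dy": -0.67, "dz": 0.045, "roll": 0.789, "hand": 0.085},
    {"dx": -0.621, "dy": -0.67, "dz": 0.045, "roll": 0.789, "hand": 0.085},
    {"dx": -0.621, "dy": -0.67, "dz": 0.045, "roll": 0.789, "hand": 0.085},
    {"dx": -0.621, "dy": -0.67, "dz": 0.045, "roll": 0.789, "hand": 0.085},
    {"dx": -0.621, "dy": -0.67, "dz": 0.045, "roll": 0.789, "hand": 0.085},
    {"dx": -0.621, "dy": -0.67, "dz": 0.045, "roll": 0.789, "hand": 0.085},
    {"dx": -0.621, "dy": -0.67, "dz": 0.045, "roll": 0.789, "hand": 0.085},
    {"dx": -0.621, "dy": -0.67, "dz": 0.045, "roll": 0.789, "hand": 0.085},
    {"dx": -0.621, "dy": -0.67, "dz": 0.045, "roll": 0.789, "hand": 0.085}
  ]
}}

```text
time: 1.77
ee_pos: [0.4883, -0.2944, 0.3631]
tcp_rot: [-180.0, -0.0, 110.0]
wrist_force: [-0.0, 0.7, 0.7]
opening: 0.0851
```

Run:
```python
from h import *
c=snap('wrist','w0'); print(c['mtx'][0,0],-c['R'].T@c['t'],c['R'].round(3)); print(bot.get_obs()['ee_pos'])
```

```text
284.055726619646 [ 0.46661642 -0.23368224  0.33192937] [[ 0.94   0.341  0.001]
 [ 0.329 -0.908  0.258]
 [ 0.089 -0.242 -0.966]]
[ 0.49002774 -0.29968381  0.36005499]
```

View pics/w0.png

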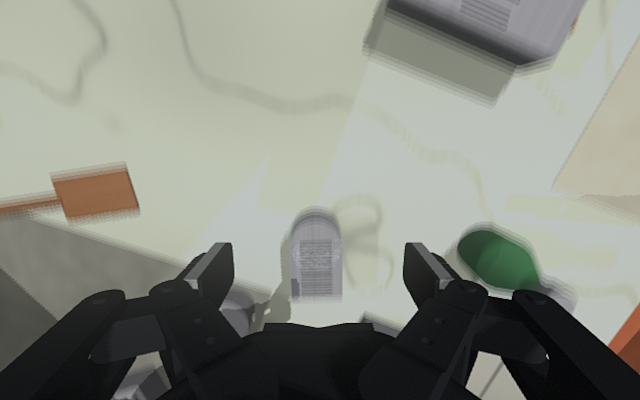

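```bash
cat >> h.py <<'E'
from scipy.optimize import minimize
from scipy.spatial import cKDTree
def fitcass(c,ctr,zlo,zhi,yaw0,rad=.075):
    """fit outline to the top-face points: (x,y,yaw deg)"""
    X=cloud(c); C=box(X,[ctr[0]-.1,ctr[1]-.1,zlo],[ctr[0]+.1,ctr[1]+.1,zhi]); C=C[np.linalg.norm(C[:,:2]-ctr,axis=1)<rad][:,:2]
    cell=np.unique((C/.002).round().astype(int),axis=0)*.002   # even density
    gx,gy=np.meshgrid(np.arange(-49,50,2),np.arange(-29,30,2)); g=np.c_[gx.ravel(),gy.ravel()]/1000
    g=g[(g[:,0]<=.02)|(np.hypot(g[:,0]-.02,g[:,1])<=.03)]
    def cost(p):
        a=np.deg2rad(p[2]); M=np.array([[np.cos(a),-np.sin(a)],[np.sin(a),np.cos(a)]]); T=g@M.T+np.array(p[:2])/1000
        d1=cKDTree(T).query(cell)[0]; d2=cKDTree(cell).query(T)[0]
        return np.mean(np.minimum(d1,.006)**2)+np.mean(np.minimum(d2,.006)**2)
    r=minimize(cost,[ctr[0]*1000,ctr[1]*1000,yaw0],method='Nelder-Mead',options=dict(initial_simplex=[[ctr[0]*1000+a,ctr[1]*1000+b,yaw0+d] for a,b,d in((0,0,0),(6,0,0),(0,6,0),(0,0,5))]))
    return r.x.round(2),(r.fun**.5*1000).round(2),len(C)
E
python3 - <<'E'
from h import *
c=snap('wrist','w1'); 
X=cloud(c);T=box(X,[.45,-.32,-.02],[.55,-.26,.02]);print('table',np.median(T[:,2]))
for y in(105,112):print('wrist',fitcass(c,[.514,-.37],.028,.045,y))
for f in('s0','d0'):print(f,fitcass(ld(f),[.514,-.37],.028,.042,110))
print(bot.get_obs()['ee_pos'])
E
```

```text
table -0.00029282354802366144
wrist (array([ 514.52, -370.59,  111.49]), np.float64(1.18), 4142)
wrist (array([ 514.38, -370.57,  111.65]), np.float64(1.18), 4142)
s0 (array([ 516.  , -368.94,  110.19]), np.float64(3.05), 206)
d0 (array([ 511.97, -370.43,  110.6 ]), np.float64(1.85), 559)
[ 0.4891666  -0.29680016  0.36029177]
```

View pics/w1.png

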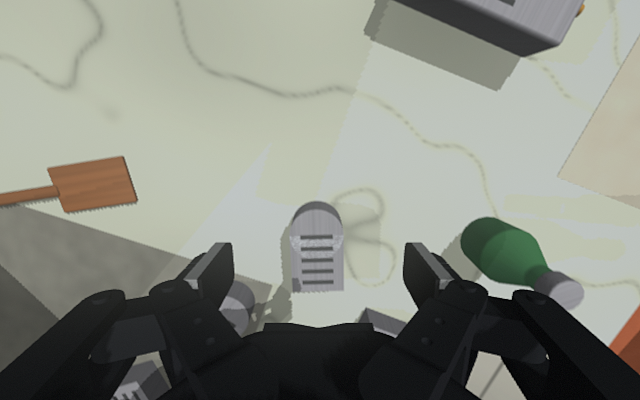

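{"name": "drive_tool", "arguments": {
  "plan": [
    {"dx": -0.03, "dy": -0.001, "dz": 0.03, "roll": -0.026, "hand": 0.085},
    {"dx": -0.06, "dy": -0.001, "dz": 0.06, "roll": -0.026, "hand": 0.085},
    {"dx": -0.086, "dy": -0.0014, "dz": 0.09, "roll": -0.026, "hand": 0.085},
    {"dx": -0.086, "dy": -0.0014, "dz": 0.1, "roll": -0.026, "hand": 0.085},
    {"dx": -0.086, "dy": -0.0014, "dz": 0.1, "roll": -0.026, "hand": 0.085},
    {"dx": -0.086, "dy": -0.0014, "dz": 0.1, "roll": -0.026, "hand": 0.085},
    {"dx": -0.086, "dy": -0.0014, "dz": 0.1, "roll": -0.026, "hand": 0.085}
  ]
}}

```text
time: 2.45
ee_pos: [0.5165, -0.3727, 0.2656]
tcp_rot: [179.9, 0.1, 111.5]
wrist_force: [-0.1, -0.0, -0.3]
opening: 0.0851
```

{"name": "drive_tool", "arguments": {
  "plan": [
    {"dx": 0, "dy": 0, "dz": 0},
    {"dx": 0, "dy": 0, "dz": 0},
    {"dx": 0, "dy": 0, "dz": 0}
  ]
}}

```text
invalid input at $.plan[0]: expected keys dx, dy, dz, roll, hand
```

{"name": "drive_tool", "arguments": {
  "plan": [
    {"dx": 0, "dy": 0, "dz": 0, "roll": 0, "hand": 0.085},
    {"dx": 0, "dy": 0, "dz": 0, "roll": 0, "hand": 0.085},
    {"dx": 0, "dy": 0, "dz": 0, "roll": 0, "hand": 0.085}
  ]
}}

```text
time: 2.7
ee_pos: [0.5165, -0.373, 0.2652]
tcp_rot: [179.9, 0.1, 111.5]
wrist_force: [0.7, -0.1, -0.1]
opening: 0.0853
```

{"name": "drive_tool", "arguments": {
  "plan": [
    {"dx": -0.005, "dy": -0.0012, "dz": 0.02, "roll": 0, "hand": 0.085},
    {"dx": -0.005, "dy": -0.0012, "dz": 0.045, "roll": 0, "hand": 0.085},
    {"dx": -0.005, "dy": -0.0012, "dz": 0.065, "roll": 0, "hand": 0.085},
    {"dx": -0.005, "dy": -0.0012, "dz": 0.08, "roll": 0, "hand": 0.085},
    {"dx": -0.005, "dy": -0.0012, "dz": 0.085, "roll": 0, "hand": 0.085},
    {"dx": -0.005, "dy": -0.0012, "dz": 0.085, "roll": 0, "hand": 0.085},
    {"dx": -0.005, "dy": -0.0012, "dz": 0.085, "roll": 0, "hand": 0.085}
  ]
}}

```text
time: 3.28
ee_pos: [0.5173, -0.3786, 0.1797]
tcp_rot: [180.0, 0.0, 111.5]
wrist_force: [-0.3, 0.2, 1.3]
opening: 0.0848
```

{"name": "drive_tool", "arguments": {
  "plan": [
    {"dx": 0, "dy": 0, "dz": 0, "roll": 0, "hand": 0.05},
    {"dx": 0, "dy": 0, "dz": 0, "roll": 0, "hand": 0.05},
    {"dx": 0, "dy": 0, "dz": 0, "roll": 0, "hand": 0.05},
    {"dx": 0, "dy": 0, "dz": 0, "roll": 0, "hand": 0.05},
    {"dx": 0, "dy": 0, "dz": 0, "roll": 0, "hand": 0.05},
    {"dx": 0, "dy": 0, "dz": 0, "roll": 0, "hand": 0.05},
    {"dx": 0, "dy": 0, "dz": 0, "roll": 0, "hand": 0.05},
    {"dx": 0, "dy": 0, "dz": 0, "roll": 0, "hand": 0.05}
  ],
  "force": 40
}}

```text
time: 3.95
ee_pos: [0.5174, -0.3788, 0.1804]
tcp_rot: [179.9, 0.1, 111.5]
wrist_force: [-1.1, 0.5, 7.2]
opening: 0.0589
```

{"name": "drive_tool", "arguments": {
  "plan": [
    {"dx": 0, "dy": 0, "dz": -0.01, "roll": 0, "hand": 0.05},
    {"dx": 0, "dy": 0, "dz": -0.04, "roll": 0, "hand": 0.05},
    {"dx": 0, "dy": 0, "dz": -0.08, "roll": 0, "hand": 0.05},
    {"dx": 0, "dy": 0, "dz": -0.12, "roll": 0, "hand": 0.05},
    {"dx": 0.02, "dy": 0.01, "dz": -0.15, "roll": 0.05, "hand": 0.05},
    {"dx": 0.05, "dy": 0.029, "dz": -0.15, "roll": 0.1, "hand": 0.05},
    {"dx": 0.08, "dy": 0.046, "dz": -0.15, "roll": 0.15, "hand": 0.05},
    {"dx": 0.11, "dy": 0.064, "dz": -0.15, "roll": 0.2, "hand": 0.05},
    {"dx": 0.14, "dy": 0.081, "dz": -0.15, "roll": 0.25, "hand": 0.05},
    {"dx": 0.17, "dy": 0.098, "dz": -0.15, "roll": 0.3, "hand": 0.05},
    {"dx": 0.2, "dy": 0.116, "dz": -0.15, "roll": 0.35, "hand": 0.05},
    {"dx": 0.23, "dy": 0.133, "dz": -0.15, "roll": 0.394, "hand": 0.05},
    {"dx": 0.26, "dy": 0.15, "dz": -0.15, "roll": 0.394, "hand": 0.05},
    {"dx": 0.28, "dy": 0.162, "dz": -0.15, "roll": 0.394, "hand": 0.05},
    {"dx": 0.293, "dy": 0.1695, "dz": -0.15, "roll": 0.394, "hand": 0.05},
    {"dx": 0.293, "dy": 0.1695, "dz": -0.15, "roll": 0.394, "hand": 0.05},
    {"dx": 0.293, "dy": 0.1695, "dz": -0.15, "roll": 0.394, "hand": 0.05},
    {"dx": 0.293, "dy": 0.1695, "dz": -0.15, "roll": 0.394, "hand": 0.05}
  ]
}}

```text
time: 5.45
ee_pos: [0.5674, -0.0443, 0.3289]
tcp_rot: [-180.0, 0.0, 88.9]
wrist_force: [-0.7, -0.3, -3.4]
opening: 0.0596
```

Run:
```python
from h import *
c=snap('wrist','w2'); o=bot.get_obs(); print(o['time'],o['ee_pos'],o['tcp_rot'],o['wrist_force'],o['opening'])
X=cloud(c)
H=np.zeros((260,450)); Y=box(X,[.44,-.15,.0],[.7,.3,.12])
i=((Y[:,0]-.44)*1000).astype(int);j=((Y[:,1]+.15)*1000).astype(int); np.maximum.at(H,(i,j),Y[:,2])
im=cv2.applyColorMap((H/.12*255).astype(np.uint8),cv2.COLORMAP_JET)
im=cv2.resize(im,None,fx=1.4,fy=1.4,interpolation=0); f=cv2.resize(c['frame'][:,:,::-1],(384,240))
out=np.zeros((600,630,3),np.uint8);out[:240,:384]=f;out[240:240+im.shape[0][0] if 0 else 240+min(360,im.shape[0])]=im[:360]
cv2.imwrite('pics/m2.png',out)
```

```text
5.5 [ 0.56736478 -0.04463666  0.32885662] [-1.79997553e+02  1.35846989e-02  8.88642701e+01] [-0.18706602 -1.22669408 -2.66078566] 0.05926339907260377
```

View pics/m2.png

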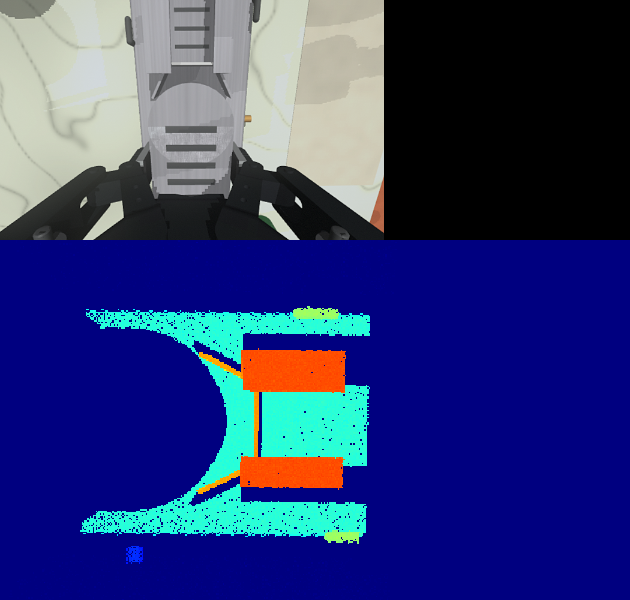

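Run:
```python
from h import *
c=ld('w2'); X=cloud(c)
L=box(X,[.48,.0,.092],[.66,.3,.1]); print(np.median(L[:,2]))
# per y-bin edges (world x) of the two lips
ys=np.arange(.035,.088,.006); e=[]
for y in ys:
    s=L[np.abs(L[:,1]-y)<.003]; a=s[s[:,0]<.565,0]; b=s[s[:,0]>.565,0]; e.append([np.percentile(a,1),np.percentile(a,99),np.percentile(b,1),np.percentile(b,99)])
e=np.array(e)
for k in range(4): p=np.polyfit(ys,e[:,k],1); print(k,np.rad2deg(np.arctan(p[0])).round(2),p[1].round(4), np.polyval(p,.0255).round(4))
D=box(X,[.45,-.05,.045],[.7,.11,.055])
ys=np.arange(-.03,.1,.008)
for q in (1,99):
    v=[np.percentile(D[np.abs(D[:,1]-y)<.004][:,0],q) for y in ys]; p=np.polyfit(ys,v,1); print('block',np.rad2deg(np.arctan(p[0])).round(2),np.polyval(p,.0255).round(4))
for lo,hi in((.5,.535),(.6,.615)):
    s=L[(L[:,0]>lo)&(L[:,0]<hi)]; print('lip front y',np.percentile(s[:,1],[.3,1,3]).round(4),len(s))
F=box(X,[.54,.015,.08],[.59,.05,.0915]); print('flap',F.mean(0),F.min(0),F.max(0),len(F))
for y in (84,92): print(fitcass(c,[.567,-.036],.175,.195,y))
Z=box(X,[.54,-.06,.16],[.59,0,.2]);print('cass top',np.median(Z[:,2]),np.polyfit(Z[:,1],Z[:,2],1),np.polyfit(Z[:,0],Z[:,2],1))
```

```text
0.09563126291688703
0 0.81 0.518 0.5183
1 0.78 0.5466 0.547
2 0.83 0.5946 0.595
3 0.77 0.6154 0.6158
block 1.18 0.493
block 0.61 0.6492
lip front y [0.0228 0.0234 0.0252] 3097
lip front y [0.0218 0.0224 0.0239] 2807
flap [0.5681966  0.03283436 0.08718944] [0.54685072 0.02306333 0.08317242] [0.58990159 0.03458376 0.09057024] 308
(array([568.97, -25.06,  89.98]), np.float64(1.68), 25165)
(array([567.05, -28.94,  89.97]), np.float64(1.67), 25165)
cass top 0.1842499089036771 [-0.00031349  0.18424456] [0.00122187 0.18356292]
```

Run:
```python
from h import *
X=cloud(ld('w2'));Z=box(X,[.52,-.12,.181],[.62,.05,.188])
print('nose y',np.percentile(Z[:,1],[99.5,99.9,100]),'n',len(Z), 'tail',Z[:,1].min())
ys=np.arange(-.075,-.02,.004);E=[]
for y in ys:
    s=Z[np.abs(Z[:,1]-y)<.002][:,0]; E.append([s.min(),s.max()])
E=np.array(E); print((E*1000).round(1).tolist())
S=[];ang=np.arange(25,156,5)
N=Z[Z[:,1]>-.016]; 
# circle fit to nose outline: per-column max y
P_=[]
for x in np.arange(.545,.592,.002):
    s=Z[np.abs(Z[:,0]-x)<.001][:,1]; P_.append((x,s.max()))
P_=np.array(P_); A=np.c_[2*P_,np.ones(len(P_))]; q=np.linalg.lstsq(A,(P_**2).sum(1),rcond=None)[0]; print('circle',q[:2],np.sqrt(q[2]+q[0]**2+q[1]**2))
```

```text
nose y [0.01388597 0.0148339  0.01524029] n 24207 tail -0.0747244965648243
[[539.5, 596.2], [538.1, 597.5], [537.6, 597.9], [537.8, 597.7], [537.9, 598.0], [537.9, 598.0], [538.0, 597.8], [538.2, 598.3], [538.3, 598.2], [524.8, 611.6], [525.1, 604.8], [532.6, 598.6], [538.5, 598.4], [538.4, 598.7]]
circle [ 0.56869982 -0.01574716] 0.03105214467192421
```

{"name": "drive_tool", "arguments": {
  "plan": [
    {"dx": 0.0013, "dy": 0.002, "dz": 0.02, "roll": -0.004, "hand": 0.05},
    {"dx": 0.0013, "dy": 0.002, "dz": 0.05, "roll": -0.004, "hand": 0.05},
    {"dx": 0.0013, "dy": 0.002, "dz": 0.075, "roll": -0.004, "hand": 0.05},
    {"dx": 0.0013, "dy": 0.002, "dz": 0.088, "roll": -0.004, "hand": 0.05},
    {"dx": 0.0013, "dy": 0.002, "dz": 0.094, "roll": -0.004, "hand": 0.05},
    {"dx": 0.0013, "dy": 0.002, "dz": 0.098, "roll": -0.004, "hand": 0.05},
    {"dx": 0.0013, "dy": 0.002, "dz": 0.098, "roll": -0.004, "hand": 0.05},
    {"dx": 0.0013, "dy": 0.002, "dz": 0.098, "roll": -0.004, "hand": 0.05}
  ]
}}

```text
time: 6.17
ee_pos: [0.5699, -0.0428, 0.2321]
tcp_rot: [179.9, 0.0, 89.1]
wrist_force: [0.5, 0.0, -2.8]
opening: 0.0594
```

{"name": "drive_tool", "arguments": {
  "plan": [
    {"dx": 0, "dy": 0, "dz": 0.0015, "roll": 0, "hand": 0.05},
    {"dx": 0, "dy": 0, "dz": 0.0015, "roll": 0, "hand": 0.05},
    {"dx": 0, "dy": 0, "dz": 0.0015, "roll": 0, "hand": 0.065},
    {"dx": 0, "dy": 0, "dz": 0.0015, "roll": 0, "hand": 0.085},
    {"dx": 0, "dy": 0, "dz": 0.0015, "roll": 0, "hand": 0.085},
    {"dx": 0, "dy": 0, "dz": 0.0015, "roll": 0, "hand": 0.085},
    {"dx": 0, "dy": 0, "dz": 0.0015, "roll": 0, "hand": 0.085},
    {"dx": 0, "dy": 0, "dz": 0.0015, "roll": 0, "hand": 0.085},
    {"dx": 0, "dy": 0, "dz": -0.02, "roll": 0, "hand": 0.085},
    {"dx": 0, "dy": 0, "dz": -0.055, "roll": 0, "hand": 0.085},
    {"dx": -0.01, "dy": 0, "dz": -0.08, "roll": 0, "hand": 0.05},
    {"dx": -0.04, "dy": 0, "dz": -0.08, "roll": 0, "hand": 0},
    {"dx": -0.065, "dy": 0, "dz": -0.08, "roll": 0, "hand": 0},
    {"dx": -0.08, "dy": 0, "dz": -0.08, "roll": 0, "hand": 0},
    {"dx": -0.08, "dy": 0, "dz": -0.08, "roll": 0, "hand": 0},
    {"dx": -0.08, "dy": 0, "dz": -0.08, "roll": 0, "hand": 0},
    {"dx": -0.08, "dy": 0, "dz": -0.08, "roll": 0, "hand": 0}
  ]
}}

```text
time: 7.58
ee_pos: [0.5683, -0.1222, 0.3106]
tcp_rot: [-180.0, -0.0, 89.1]
wrist_force: [-0.1, 0.0, 0.2]
opening: 0.0004
```

Run:
```python
from h import *
c=snap('wrist','w3'); o=bot.get_obs(); print(o['time'],o['ee_pos'],o['tcp_rot'],o['wrist_force'],o['opening'])
print(fitcass(c,[.570,-.035],.080,.09,89)); X=cloud(c)
Z=box(X,[.5,-.1,.08],[.64,.0,.09]); print(len(Z),np.median(Z[:,2]),Z[:,1].min(),np.polyfit(Z[:,1],Z[:,2],1)[0],np.polyfit(Z[:,0],Z[:,2],1)[0])
```

```text
7.6333 [ 0.56832795 -0.12187618  0.31059861] [-1.79988721e+02 -1.47724552e-02  8.91734513e+01] [0.03422052 0.22470042 0.08004187] -0.0003127946395004501
(array([571.02, -33.01,  89.97]), np.float64(1.45), 15344)
12947 0.08569713641855516 -0.08352237193338015 -0.0015302960952872304 0.0007346596372693931
```

View pics/w3.png

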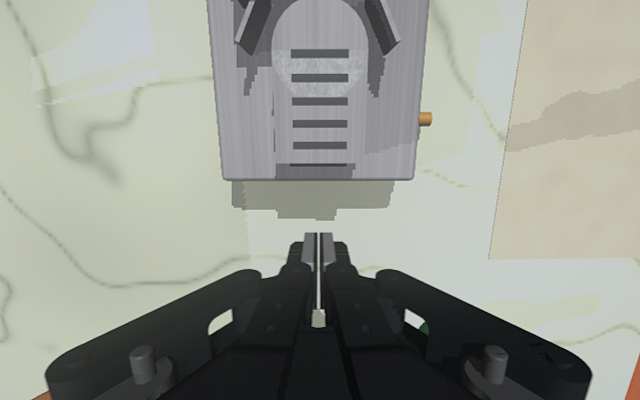

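{"name": "drive_tool", "arguments": {
  "plan": [
    {"dx": 0.007, "dy": 0.001, "dz": 0.03, "roll": 0, "hand": 0},
    {"dx": 0.007, "dy": 0.001, "dz": 0.06, "roll": 0, "hand": 0},
    {"dx": 0.007, "dy": 0.001, "dz": 0.0726, "roll": 0, "hand": 0},
    {"dx": 0.012, "dy": 0.001, "dz": 0.0726, "roll": 0, "hand": 0},
    {"dx": 0.017, "dy": 0.001, "dz": 0.0726, "roll": 0, "hand": 0},
    {"dx": 0.022, "dy": 0.001, "dz": 0.0726, "roll": 0, "hand": 0},
    {"dx": 0.026, "dy": 0.001, "dz": 0.0726, "roll": 0, "hand": 0},
    {"dx": 0.03, "dy": 0.001, "dz": 0.0726, "roll": 0, "hand": 0},
    {"dx": 0.034, "dy": 0.001, "dz": 0.0726, "roll": 0, "hand": 0}
  ]
}}

```text
time: 8.38
ee_pos: [0.5702, -0.0885, 0.2396]
tcp_rot: [179.9, 0.1, 89.1]
wrist_force: [-0.4, -4.1, 3.3]
opening: -0.0001
```

{"name": "drive_tool", "arguments": {
  "plan": [
    {"dx": 0.004, "dy": 0, "dz": 0, "roll": 0, "hand": 0},
    {"dx": 0.008, "dy": 0, "dz": 0, "roll": 0, "hand": 0},
    {"dx": 0.012, "dy": 0, "dz": 0, "roll": 0, "hand": 0},
    {"dx": 0.016, "dy": 0, "dz": 0, "roll": 0, "hand": 0},
    {"dx": 0.02, "dy": 0, "dz": 0, "roll": 0, "hand": 0}
  ]
}}

```text
time: 8.8
ee_pos: [0.5703, -0.069, 0.2387]
tcp_rot: [179.9, 0.1, 89.1]
wrist_force: [-0.0, -9.8, 4.9]
opening: -0.0001
```

{"name": "drive_tool", "arguments": {
  "plan": [
    {"dx": 0.004, "dy": 0, "dz": 0, "roll": 0, "hand": 0},
    {"dx": 0.008, "dy": 0, "dz": 0, "roll": 0, "hand": 0},
    {"dx": 0.012, "dy": 0, "dz": 0, "roll": 0, "hand": 0},
    {"dx": 0.016, "dy": 0, "dz": 0, "roll": 0, "hand": 0},
    {"dx": 0.02, "dy": 0, "dz": 0, "roll": 0, "hand": 0}
  ]
}}

```text
time: 9.22
ee_pos: [0.5709, -0.0497, 0.2387]
tcp_rot: [179.9, 0.3, 89.0]
wrist_force: [1.8, -14.2, 3.2]
opening: 0.0001
```

Run:
```python
from h import *
c=snap('wrist','w4'); o=bot.get_obs(); print(o['ee_pos'],o['wrist_force'])
X=cloud(c);Z=box(X,[.52,-.06,.08],[.62,.02,.0895]); Z=Z[np.abs(Z[:,0]-.571)<.034]
for y in np.arange(-.045,.021,.006):
    s=Z[np.abs(Z[:,1]-y)<.002]; 
    if len(s): print(y.round(3),len(s),np.percentile(s[:,0],[1,99]).round(4),np.median(s[:,2]).round(4))
d=snap('side','d4')
A=cv2.resize(c['frame'][:,140:520],(456,480),interpolation=2); B=cv2.resize(d['frame'][120:240,240:360],(344,344),interpolation=2)
im=np.zeros((480,800,3),np.uint8);im[:,:456]=A;im[:344,456:]=B;cv2.imwrite('pics/m4.png',im[:,:,::-1])
```

```text
[ 0.57083265 -0.04911275  0.23869459] [  3.42225473 -12.19536768   3.77882701]
-0.045 245 [0.5586 0.5855] 0.085
-0.039 872 [0.5416 0.6003] 0.0857
-0.033 1072 [0.5417 0.6004] 0.0857
-0.027 1124 [0.5415 0.6001] 0.0858
-0.021 1146 [0.5413 0.5999] 0.0856
-0.015 1171 [0.541  0.5998] 0.0858
-0.009 1239 [0.5408 0.5994] 0.0856
-0.003 1282 [0.5407 0.5994] 0.0857
0.003 1345 [0.5405 0.5994] 0.0857
0.009 1403 [0.5401 0.5991] 0.0856
0.015 1452 [0.54  0.599] 0.0858
```

View pics/m4.png

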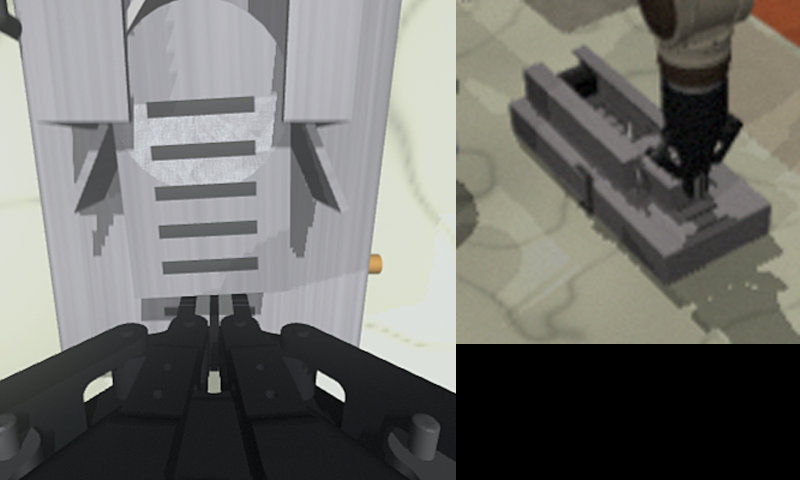

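{"name": "drive_tool", "arguments": {
  "plan": [
    {"dx": 0.003, "dy": -0.002, "dz": 0, "roll": 0, "hand": 0},
    {"dx": 0.006, "dy": -0.004, "dz": 0, "roll": 0, "hand": 0},
    {"dx": 0.01, "dy": -0.005, "dz": 0, "roll": 0, "hand": 0},
    {"dx": 0.014, "dy": -0.005, "dz": 0, "roll": 0, "hand": 0},
    {"dx": 0.018, "dy": -0.005, "dz": 0, "roll": 0, "hand": 0}
  ]
}}

```text
time: 9.73
ee_pos: [0.5658, -0.0314, 0.2386]
tcp_rot: [179.9, 0.2, 89.0]
wrist_force: [0.5, -12.1, 5.3]
opening: -0.0002
```

```bash
cat > look.py <<'E'
from h import *
c=bot.camera('wrist'); o=bot.get_obs(); print(o['time'],o['ee_pos'],o['wrist_force'])
X=cloud(c); y0=o['ee_pos'][1]
Z=box(X,[.5,y0+.005,.08],[.64,.0165,.0895]); Z=Z[np.abs(Z[:,0]-.571)<.034]
r=[]
for y in np.arange(y0+.016,.014,.004):
    s=Z[np.abs(Z[:,1]-y)<.002]
    if len(s)>200: r.append([y,*np.percentile(s[:,0],[1,99])])
r=np.array(r); 
if len(r)>2:
    m=r[:,1:].mean(1); p=np.polyfit(r[:,0],m,1); print('yaw',90-np.rad2deg(np.arctan(p[0])),'off axis mm at first/last',((m-(.5711+.014*(r[:,0]-.0275)))*1000)[[0,-1]],'w',(r[:,2]-r[:,1])[[0,-1]])
E
python3 look.py
```

```text
9.7833 [ 0.56588393 -0.03076223  0.23864254] [  0.64796638 -11.017268     2.83619888]
yaw 83.45770747113262 off axis mm at first/last [-3.47949079 -0.74521399] w [0.05897446 0.0590362 ]
```

{"name": "drive_tool", "arguments": {
  "plan": [
    {"dx": 0.003, "dy": 0.0015, "dz": 0, "roll": 0, "hand": 0},
    {"dx": 0.006, "dy": 0.003, "dz": 0, "roll": 0, "hand": 0},
    {"dx": 0.009, "dy": 0.004, "dz": 0, "roll": 0, "hand": 0},
    {"dx": 0.011, "dy": 0.004, "dz": 0, "roll": 0, "hand": 0}
  ]
}}

```text
time: 10.12
ee_pos: [0.5702, -0.0202, 0.2386]
tcp_rot: [179.9, 0.2, 89.1]
wrist_force: [0.8, -11.2, 4.7]
opening: 0.0001
```

```bash
python3 look.py
```

```text
10.1667 [ 0.57016208 -0.01996697  0.23859939] [ 0.77884526 -9.05868386  4.79884282]
yaw 87.24404558132146 off axis mm at first/last [0.19359786 0.77690453] w [0.05910686 0.05903975]
```

{"name": "drive_tool", "arguments": {
  "plan": [
    {"dx": 0.004, "dy": 0.0003, "dz": 0, "roll": 0, "hand": 0},
    {"dx": 0.008, "dy": 0.0006, "dz": 0, "roll": 0, "hand": 0},
    {"dx": 0.012, "dy": 0.0009, "dz": 0, "roll": 0, "hand": 0},
    {"dx": 0.016, "dy": 0.001, "dz": 0, "roll": 0, "hand": 0},
    {"dx": 0.02, "dy": 0.001, "dz": 0, "roll": 0, "hand": 0}
  ]
}}

```text
time: 10.58
ee_pos: [0.5714, -0.0001, 0.2386]
tcp_rot: [179.9, 0.1, 89.1]
wrist_force: [0.6, -9.3, 4.6]
opening: 0.0002
```

{"name": "drive_tool", "arguments": {
  "plan": [
    {"dx": 0.004, "dy": 0, "dz": 0, "roll": 0, "hand": 0},
    {"dx": 0.008, "dy": 0, "dz": 0, "roll": 0, "hand": 0},
    {"dx": 0.012, "dy": 0, "dz": 0, "roll": 0, "hand": 0},
    {"dx": 0.016, "dy": 0, "dz": 0, "roll": 0, "hand": 0},
    {"dx": 0.02, "dy": 0, "dz": 0, "roll": 0, "hand": 0}
  ]
}}

```text
time: 11.0
ee_pos: [0.5716, 0.0201, 0.2386]
tcp_rot: [179.9, 0.1, 89.1]
wrist_force: [0.2, -8.8, 4.7]
opening: 0.0001
```

{"name": "drive_tool", "arguments": {
  "plan": [
    {"dx": 0.004, "dy": 0, "dz": 0, "roll": 0, "hand": 0},
    {"dx": 0.008, "dy": 0, "dz": 0, "roll": 0, "hand": 0},
    {"dx": 0.012, "dy": 0, "dz": 0, "roll": 0, "hand": 0},
    {"dx": 0.016, "dy": 0, "dz": 0, "roll": 0, "hand": 0},
    {"dx": 0.02, "dy": 0, "dz": 0, "roll": 0, "hand": 0},
    {"dx": 0.024, "dy": 0, "dz": 0, "roll": 0, "hand": 0},
    {"dx": 0.028, "dy": 0, "dz": 0, "roll": 0, "hand": 0},
    {"dx": 0.03, "dy": 0, "dz": 0, "roll": 0, "hand": 0}
  ]
}}

```text
time: 11.67
ee_pos: [0.5721, 0.0504, 0.2386]
tcp_rot: [179.9, 0.1, 89.1]
wrist_force: [1.5, -6.7, 4.2]
opening: -0.0001
```

{"name": "drive_tool", "arguments": {
  "plan": [
    {"dx": 0.004, "dy": 0, "dz": 0, "roll": 0, "hand": 0},
    {"dx": 0.008, "dy": 0, "dz": 0, "roll": 0, "hand": 0},
    {"dx": 0.012, "dy": 0, "dz": 0, "roll": 0, "hand": 0},
    {"dx": 0.016, "dy": 0, "dz": 0, "roll": 0, "hand": 0},
    {"dx": 0.02, "dy": 0, "dz": 0, "roll": 0, "hand": 0},
    {"dx": 0.024, "dy": 0, "dz": 0, "roll": 0, "hand": 0},
    {"dx": 0.028, "dy": 0, "dz": 0, "roll": 0, "hand": 0},
    {"dx": 0.03, "dy": 0, "dz": 0, "roll": 0, "hand": 0}
  ]
}}

```text
time: 12.33
ee_pos: [0.5726, 0.0805, 0.2386]
tcp_rot: [179.9, 0.1, 89.1]
wrist_force: [2.4, -5.3, 4.0]
opening: 0.0003
```

Run:
```python
from h import *
c=snap('wrist','w5'); o=bot.get_obs(); print(o['time'],o['ee_pos'],o['wrist_force'])
X=cloud(c)
Z=box(X,[.55,.05,.06],[.592,.3,.0895])
for y in np.arange(.07,.26,.006):
    s=Z[np.abs(Z[:,1]-y)<.003]
    if len(s): print(y.round(3),len(s),np.median(s[:,2]).round(4),s[:,0].min().round(3),s[:,0].max().round(3))
A=c['frame'];cv2.imwrite('pics/w5.png',A[:,:,::-1])
```

```text
12.3833 [0.57262627 0.08070441 0.23854109] [ 2.22385774 -3.11404785  2.11974614]
0.088 432 0.085 0.56 0.592
0.094 1113 0.0856 0.55 0.592
0.1 1125 0.0857 0.55 0.592
0.106 1206 0.0857 0.55 0.592
0.112 1206 0.0856 0.55 0.592
0.118 1297 0.0858 0.55 0.592
0.124 1320 0.0856 0.55 0.592
0.13 1366 0.0858 0.55 0.592
0.136 1439 0.0856 0.55 0.592
0.142 1485 0.0858 0.55 0.592
0.148 1548 0.0857 0.55 0.592
0.154 1621 0.0857 0.55 0.592
0.16 1670 0.0858 0.55 0.592
0.166 1759 0.0856 0.55 0.592
0.172 1819 0.0856 0.55 0.592
0.178 1905 0.0856 0.55 0.592
0.184 1696 0.0856 0.552 0.592
0.19 544 0.0855 0.56 0.588
```

View pics/w5.png

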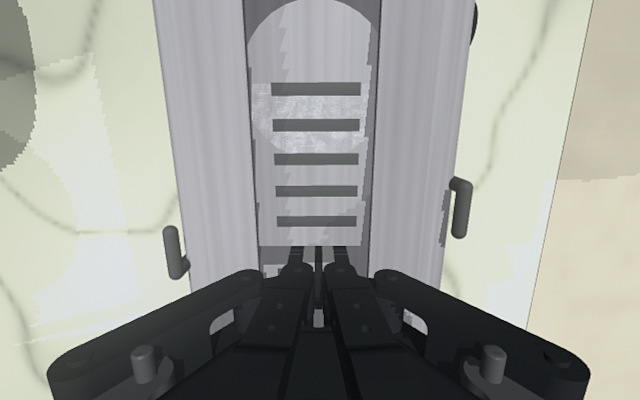

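{"name": "drive_tool", "arguments": {
  "plan": [
    {"dx": 0.004, "dy": 0, "dz": 0, "roll": 0, "hand": 0},
    {"dx": 0.008, "dy": 0, "dz": 0, "roll": 0, "hand": 0},
    {"dx": 0.012, "dy": 0, "dz": 0, "roll": 0, "hand": 0},
    {"dx": 0.015, "dy": 0, "dz": 0, "roll": 0, "hand": 0},
    {"dx": 0.016, "dy": 0, "dz": 0, "roll": 0, "hand": 0}
  ]
}}

```text
time: 12.8
ee_pos: [0.5727, 0.0966, 0.2383]
tcp_rot: [180.0, 0.0, 89.1]
wrist_force: [1.4, -5.6, 4.2]
opening: 0.0
```

{"name": "drive_tool", "arguments": {
  "plan": [
    {"dx": 0.001, "dy": 0, "dz": 0, "roll": 0, "hand": 0},
    {"dx": 0.002, "dy": 0, "dz": 0, "roll": 0, "hand": 0},
    {"dx": 0.003, "dy": 0, "dz": 0, "roll": 0, "hand": 0},
    {"dx": 0.004, "dy": 0, "dz": 0, "roll": 0, "hand": 0}
  ]
}}

```text
time: 13.13
ee_pos: [0.5727, 0.1002, 0.2383]
tcp_rot: [180.0, 0.0, 89.1]
wrist_force: [1.4, -5.4, 4.2]
opening: 0.0001
```

{"name": "drive_tool", "arguments": {
  "plan": [
    {"dx": 0.001, "dy": 0, "dz": 0, "roll": 0, "hand": 0},
    {"dx": 0.002, "dy": 0, "dz": 0, "roll": 0, "hand": 0},
    {"dx": 0.003, "dy": 0, "dz": 0, "roll": 0, "hand": 0}
  ]
}}

```text
time: 13.38
ee_pos: [0.5728, 0.1029, 0.2383]
tcp_rot: [180.0, 0.1, 89.1]
wrist_force: [1.3, -12.5, 4.3]
opening: -0.0002
```

{"name": "drive_tool", "arguments": {
  "plan": [
    {"dx": 0.0008, "dy": 0, "dz": 0, "roll": 0, "hand": 0},
    {"dx": 0.0016, "dy": 0, "dz": 0, "roll": 0, "hand": 0},
    {"dx": 0.002, "dy": 0, "dz": 0, "roll": 0, "hand": 0},
    {"dx": 0.002, "dy": 0, "dz": 0, "roll": 0, "hand": 0}
  ]
}}

```text
time: 13.72
ee_pos: [0.5728, 0.1043, 0.2383]
tcp_rot: [180.0, 0.2, 89.1]
wrist_force: [1.7, -13.0, 4.3]
opening: -0.0001
```

{"name": "drive_tool", "arguments": {
  "plan": [
    {"dx": 0.0008, "dy": 0, "dz": 0, "roll": 0, "hand": 0},
    {"dx": 0.0016, "dy": 0, "dz": 0, "roll": 0, "hand": 0},
    {"dx": 0.002, "dy": 0, "dz": 0, "roll": 0, "hand": 0},
    {"dx": 0.002, "dy": 0, "dz": 0, "roll": 0, "hand": 0}
  ]
}}

```text
time: 14.05
ee_pos: [0.5728, 0.1061, 0.2383]
tcp_rot: [180.0, 0.2, 89.0]
wrist_force: [1.4, -15.3, 4.2]
opening: 0.0003
```

{"name": "drive_tool", "arguments": {
  "plan": [
    {"dx": 0, "dy": 0, "dz": 0, "roll": 0, "hand": 0},
    {"dx": -0.002, "dy": 0, "dz": 0, "roll": 0, "hand": 0},
    {"dx": -0.004, "dy": 0, "dz": 0, "roll": 0, "hand": 0},
    {"dx": -0.006, "dy": 0, "dz": 0, "roll": 0, "hand": 0},
    {"dx": -0.006, "dy": 0, "dz": -0.005, "roll": 0, "hand": 0},
    {"dx": -0.006, "dy": 0, "dz": -0.02, "roll": 0, "hand": 0},
    {"dx": -0.006, "dy": 0, "dz": -0.045, "roll": 0, "hand": 0},
    {"dx": -0.006, "dy": 0, "dz": -0.075, "roll": 0, "hand": 0},
    {"dx": -0.02, "dy": 0, "dz": -0.1, "roll": 0, "hand": 0},
    {"dx": -0.05, "dy": 0, "dz": -0.1, "roll": 0, "hand": 0},
    {"dx": -0.09, "dy": 0, "dz": -0.1, "roll": 0, "hand": 0},
    {"dx": -0.1, "dy": 0, "dz": -0.1, "roll": 0, "hand": 0},
    {"dx": -0.1, "dy": 0, "dz": -0.1, "roll": 0, "hand": 0},
    {"dx": -0.1, "dy": 0, "dz": -0.1, "roll": 0, "hand": 0},
    {"dx": -0.1, "dy": 0, "dz": -0.1, "roll": 0, "hand": 0},
    {"dx": -0.1, "dy": 0, "dz": -0.1, "roll": 0, "hand": 0}
  ]
}}

```text
time: 15.38
ee_pos: [0.5712, 0.0085, 0.3377]
tcp_rot: [-180.0, -0.0, 89.2]
wrist_force: [-0.1, 1.0, 0.4]
opening: 0.0002
```

Run:
```python
from h import *
c=snap('wrist','w6'); o=bot.get_obs(); print(o['time'],o['ee_pos'],o['wrist_force'])
X=cloud(c); Z=box(X,[.55,.0,.08],[.592,.3,.0895])
F=Z[Z[:,1]<.06]; print('flap',len(F),F.min(0),F.max(0))
K=Z[Z[:,1]>.07]; print('cass top',np.median(K[:,2]),K[:,1].min(),K[:,1].max(), np.polyfit(K[:,1],K[:,2],1)[0])
cv2.imwrite('pics/w6.png',c['frame'][:,:,::-1])
for n,pts in(('bowls',[.327,.251]),('cruet',[.736,-.287]),('rest',[.424,.458])):
    for cam,f0 in(('scene','s0'),):
        a=ld(f0)['z_map'];b=bot.camera(cam)['z_map']; u,v=pj(ld(f0),[*pts,.03]).astype(int)
        w=np.s_[v-15:v+15,u-15:u+15]; print(n,(np.abs(a[w]-b[w])>.012).mean())
```

```text
15.4333 [0.57123702 0.00851354 0.33782139] [-0.44896001  0.50544178 -0.00712337]
flap 268 [0.55005652 0.03161089 0.08017474] [0.59186429 0.03506445 0.08945612]
cass top 0.08572091250259771 0.11086014457049834 0.15564630114767206 0.00782197198813416
bowls 0.02666666666666667
cruet 0.012222222222222223
rest 0.043333333333333335
```

View pics/w6.png

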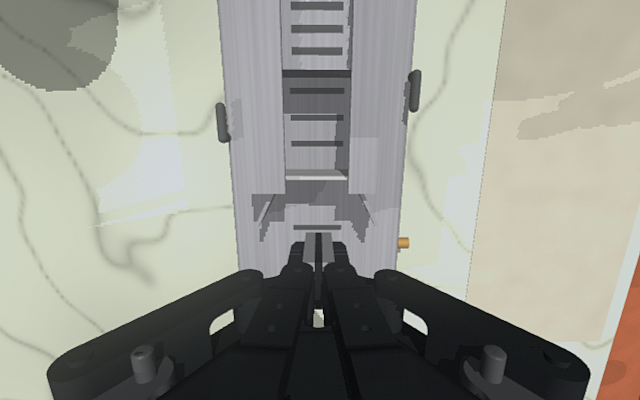

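```bash
python3 -c "
from workcell import bot
print(bot.job_done())"
```

```text
the job is handed in; nothing more can be done
None
```

The cassette farthest to the robot's left is now in the steamer lane. It lies flat with the flap shut behind it, and I handed the job in at about 15.5 s of the 69 s allowed.

- **Placing and pushing:** I set it on the deck and pushed it round end first through the flap with closed fingers. It skewed about 6° in the mouth, so I shifted the pushing point to straighten it. The most I read on the way was about 14 N, and it did not jam.
- **Cushion:** Push force jumped from 5.4 N to 12.5 N on contact, with the nose near steamer x 186. I stopped at 15.3 N. Force and travel together put the cushion about 4 mm in (3.5 to 5.5 mm, given unknown friction), below the 7.5 mm ramming limit. This is inferred, because the cushion's travel could not be read directly.
- **Last checks:** After I took the hand away, the wrist picture showed the flap straight across the lane. The cassette's top measured 85.7 mm above the counter, which matches lying flat on the deck. Nothing was touching the hand.
- **Other items:** The scene camera's depth showed no real change at the bowls, cruet or spoon rest.

No check failed. As expected, the cushion pushed the cassette back a few millimetres after I let go.

I viewed 11 pictures, one over the budget.

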